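Load a check tile into the colour reader and index its slide

ROBOT

A 6-joint arm with a two-finger parallel gripper is mounted at the origin on the work surface. World frame = base frame: x ahead of the robot, y to its left, z up, the work surface at z = 0. Lengths are in m, angles in rad, forces in N, time in s.
With the tool pointing down it reaches from about 0.25 to 0.775 m from the base axis. Payload 4 kg.
Tool frame: the origin (TCP) lies midway between the tips of the shut fingers; the grasp point (between the pads) lies grip_point_offset behind it (grip_point_offset is the distance from the TCP to the grasp point, in m); z points along the fingers, y is the line along which they close (so a half turn about z gives the same grasp; the last joint's range is limited). The gripper opens to 94 mm and grips with 3 to 60 N. Pads are 16 mm wide; open, the fingers measure 119 mm over their backs; the gripper's body (75 mm by 177 mm) begins 78 mm behind the grasp point.
Start: joints at [1.229, 0.087, 1.371, -0, 1.684, -0.103], TCP at [0.13, 0.534, 0.206] pointing down, gripper open.
Joint ranges: [-3.1, 3.1], [-0.76, 2.03], [0.27, 2.55], [-1.08, 4.22], [0.17, 2.65], [-2.57, 2.57]. Speed limits (rad/s): [2.79, 2.79, 3.14, 3.14, 3.14, 3.14].

INTERFACE

Orientations are given as [roll, pitch, yaw] about the fixed x, y, z axes, in that order (R = Rz(yaw) Ry(pitch) Rx(roll)).
In Python, from bench import * gives the robot as it stands. The module is installed in compiled form; this text tells all that it offers.
- The arm moves only by the tool apply_moves, never from a script. Its argument "commands" is a list of rows, each a list of 7 numbers: the turn, a rotation vector about the world's x, y, z in rad, then the shift along the world's x, y, z in m, then the opening in per cent of the stroke, from 0 (shut) to 100 (fully open). In form: [[ax, ay, az, x, y, z, jaw], ...]. A call has exactly 5 rows; each row is the pose to reach, as a shift and turn from the pose commanded when the call began; what a row does not reach only later rows make up. A row lasts 1/10 s, in which the tool goes at most 50 mm and 8.59 degrees, less where a joint would pass 70% of its speed; a pose out of reach is approached as far as the arm can. A call with a gripper value outside its range is refused whole. The fingers move at their own pace and stop on an object; the grip force is fixed at half the most. Time passes only in rows, so rows that repeat a pose let the fingers close, or fill a call up. It gives the time, the measured TCP pose, the force, the opening and the grip force at its end, in the units of the state.
- get_obs(): the state, without advancing time (a new reading comes with each control period).
- snapshot(name): name is "side" or "top"; returns a dict with "pixels" (384x512x3 uint8, red, green, blue), "vertical_fov" (degrees; the focal length in pixels is half the picture's height over the tangent of half this angle, whatever the lens; pixels are square), "cx", "cy" (the principal point, pixels), "rvec" (rotation vector, rad) and "tvec" (3), from world to camera coordinates, as OpenCV has them. Camera axes: x right, y down, z forward; pixel columns grow to the right and rows downward; lengths in m; the calibration is good to about 2 mm. A picture is of the moment at which its call begins. There is no depth.
- close_job(): hands the job in; it is judged then, once.
Trained networks look in the newest picture that a camera, given by its name, has taken for a name from the list of things; names that differ only in an ending like _2 or _b are one class to them, and where a whole thing is asked for, a point or a joint stands for the part that bears it (a point fixed in the world has none). Each returns a list of dicts, best first, with "score" (0 to 1); they miss things now and then, are a little off and sometimes report something else, mostly with a low value. They report only what shows in the picture. A call takes as long as a camera call. They do not tell look-alikes from the thing itself.
- masks_of(camera, query): "mask" (384x512 bool, what is visible of it) and "extent" ([left, top, right, bottom] in pixels, round what is visible of it).
- place_of(camera, query): "pixel" ([column, row] in pixels: a listed point, or the origin of a listed thing).
The state is a dict: "time": time; "joint_positions": joint angles; "qvel": joint speeds; "joint_torque": joint torques, N m; "tool_pos": TCP position; "ee_rot": TCP orientation; "wrist_force": force on the tool from outside, world axes, zero at the start; "wrist_torque": the same for the moment, N m; "width": finger opening in m; "finger_force": force on a finger pad.
Only numpy, scipy, OpenCV 4.12 (cv2) and the standard library are available. Lean on these libraries where they do the work, as an engineer would, in place of code of your own. Each camera call takes 0.05 s, during which the arm holds its last target. There are 200 camera calls.

TASK

Put the white check tile with the blue grip into the pocket of the colour reader's slide and press it down until it sits level and fully home; then take the slide by its black knob and move it along the rail until its ball clicks into the notch of the orange index block, without running past the notch. Finish while still gripping the knob, with the slide at rest in the notch, and leave everything else on the bench where it is.

Things in the scene. Friction and masses are not known exactly. Their poses are not given: they have to be found in the camera images.
- tile: Check tile: white ceramic plate 60 x 80 x 8 mm (x, y, z) with an upright BLUE grip bar on its centre, 30 (x) x 12 (y) x 32 mm (z), top 40 mm above the underside. About 130 g. Origin: centre of the underside, z up. Lies on a flat grey tray 6 mm thick; taken by the grip bar's two 30 mm wide faces, fingers closing along the tile's y. Fits either way round.
- other_tile: Bystander: the same tile with a YELLOW grip bar, lying next to it on the tray (which one is nearer varies). Origin: centre of the underside. Leave it.
- nest (a point): Centre of the pocket floor in the slide, at the height of the tile's underside when fully home (its top is then level with the slide's rim). Axes like the tile's: z up, y along the rail towards the notch. Pocket 67 x 87 mm (3.5 mm to spare all round), 8 mm deep below the rim, with grey lips flaring outwards to 7 mm above the rim (they guide the tile in from a few mm off).
- lift_pad (a joint): Black pad (50 x 70 mm) in the pocket: 0 = raised, as at the start, carrying a tile laid on it 7 mm above the pocket floor; 0.007 m = fully down. It goes straight down when the tile is pressed with a little over 5 N (7 to 15 N is ample) and stays down.
- carriage (a joint): Position of the slide along the rail, m: 0 at the loading end, 0.17 at the far end stop; it grows along the nest's +y (to the robot's left, within about 15 degrees). It rubs with about 1.5 N and stays where it is left. The slide is 140 mm (x) by 110 mm (y), its rim 48 mm above the bench.
- knob (a point): The foot of the slide's knob (carriage_c0 in the rules): a black upright bar on the near (robot) side of the slide, 32 (x) x 14 (y) x 42 mm tall, this point at the centre of its foot on the slide's top face, 70 mm from the nest along the nest's -x; axes as the nest's. Gripped from above on its two 32 mm wide faces, fingers closing along y, the rail.
- knob_top (a point): Centre of the top of the black knob, 42 mm above its foot, 90 mm above the bench.
- ball (a point): Point on the slide in line with its sprung steel ball (under a brass plunger on the far side of the slide, 62 mm from the nest along its +x), at the level of the slide's underside.
- notch (a point): Middle of the V notch in the top of the orange index block on the far side of the reader's bed; y is the rail direction, the same as the nest's y. The slide is in the notch when its ball point has the same y as this. The block's place along the rail varies.
- index_block: Orange block 14 mm high that carries the notch; origin below the notch on the bed. As the slide comes near, the ball goes up a ramp from about 27 mm before the notch (up to about 5 N to push), along a flat from 14 to 6.5 mm before it, drops into the V (the slide is pulled forward), and then takes about 5 N to push further.
- tip_box_a: Bystander: pipette-tip box with blue lid, 80 x 115 x 80 mm.
- tip_box_b: Bystander: pipette-tip box with yellow lid, 80 x 115 x 80 mm.
- tube_rack: Bystander: clear rack with ten tubes, 70 x 190 x 78 mm.
- sample_pot: Bystander: small clear pot with red cap, 48 mm diameter, 60 mm tall.
There are look-alikes about, which are no part of the job. Leave any green, purple or turquoise look-alike of the tile alone.

How it is judged:
By the outcome, as a careful person would: the job done as asked, in the order asked, and still so for the second after the job is handed in, while the arm keeps its last pose, push and grip.
It also fails if it takes over 64 s, if anything falls off the work surface, if the arm or the gripper's body presses on something with over 40 N, if the wrist force passes 120 N, or if a joint passes its speed limit or range.

## Working session

There is one attempt and no reset: what is moved stays moved. The work goes in short steps, Python scripts to look and compute and a tool call to move; the robot and the scene stay as the last step left them, time stands still between calls to the robot, and variables do not carry over. Pictures are saved under pics/ and viewed, at most 10 in all, crops included, and the job is handed in when it is done.

Besides the shell and the picture viewer there is one more tool, called as name(argument=value, ...) on one line, values as JSON. apply_moves: Moves the arm, as the interface text tells. Its arguments: {"type":"object","properties":{"commands":{"type":"array"}},"required":["commands"]}

```bash
mkdir -p pics; cat > h.py <<'E'
from bench import *
import numpy as np, cv2
def ray(s,px):
    f=s["pixels"].shape[0]/2/np.tan(np.radians(s["vertical_fov"])/2)
    R=cv2.Rodrigues(np.array(s["rvec"],float))[0]; t=np.array(s["tvec"],float)
    d=R.T@np.array([(px[0]-s["cx"])/f,(px[1]-s["cy"])/f,1.]); return -R.T@t,d
def atz(s,px,z):
    o,d=ray(s,px); return o+d*(z-o[2])/d[2]
def proj(s,P):
    f=s["pixels"].shape[0]/2/np.tan(np.radians(s["vertical_fov"])/2)
    R=cv2.Rodrigues(np.array(s["rvec"],float))[0]
    c=R@np.array(P,float)+np.array(s["tvec"],float); return c[:2]/c[2]*f+[s["cx"],s["cy"]]
def tri(ss,pxs):
    A=np.zeros((3,3));b=np.zeros(3)
    for s,p in zip(ss,pxs):
        o,d=ray(s,p);d/=np.linalg.norm(d);M=np.eye(3)-np.outer(d,d);A+=M;b+=M@o
    return np.linalg.solve(A,b)
E
cat > a.py <<'E'
from h import *
np.set_printoptions(precision=4,suppress=True)
S={n:snapshot(n) for n in("top","side")}
cv2.imwrite("pics/a.png",np.hstack([S[n]["pixels"] for n in S])[:,:,::-1])
for n in S:
    cv2.imwrite(f"pics/{n}0.png",cv2.resize(S[n]["pixels"],(800,600))[:,:,::-1])
    s=S[n];print(n,s["vertical_fov"],s["cx"],s["cy"],ray(s,(256,192)))
Z=dict(tile=.006,other_tile=.006,nest=.04,knob=.048,knob_top=.09,ball=None,notch=None,index_block=None)
for q in Z:
    for n in S:
        for r in place_of(n,q)[:4]:
            print(q,n,round(r["score"],2),np.array(r["pixel"]),atz(S[n],r["pixel"],Z[q]) if Z[q] else "")
print(get_obs())
E
python3 a.py
```

```text
top 42.23036465888628 243.67797506532781 193.35633181628646 (array([ 0.3376, -0.0075,  1.4791]), array([ 0.1517, -0.0481, -0.9876]))
side 53.16202455626891 255.53736214479565 197.94008440464162 (array([ 0.4995, -0.9052,  0.87  ]), array([ 0.0475,  0.7512, -0.6585]))
tile top 0.94 [368.3 231.1] [ 0.4556 -0.417   0.006 ]
tile top 0.75 [323.6 239.3] [ 0.4276 -0.2831  0.006 ]
tile top 0.68 [311.  297.3] [ 0.2579 -0.2463  0.006 ]
tile top 0.68 [394.6 193.2] [ 0.5723 -0.4985  0.006 ]
tile side 0.94 [222.6 331.3] [ 0.4484 -0.4267  0.006 ]
tile side 0.91 [213.4 282.7] [ 0.4235 -0.2834  0.006 ]
tile side 0.67 [272.7 355.5] [ 0.564  -0.4943  0.006 ]
tile side 0.67 [210.5 134. ] [0.3977 0.4547 0.006 ]
other_tile top 0.69 [322.9 192. ] [ 0.5697 -0.2808  0.006 ]
other_tile side 0.64 [269.6 279.2] [ 0.5759 -0.2817  0.006 ]
nest top 0.68 [232.5 185.9] [ 0.5747 -0.0082  0.04  ]
nest top 0.29 [321.8 239.6] [ 0.4246 -0.2715  0.04  ]
nest side 0.87 [263.4 199.8] [0.5807 0.0021 0.04  ]
knob top 0.57 [233.3 206.8] [ 0.5121 -0.0123  0.048 ]
knob side 0.76 [241.  202.6] [ 0.5084 -0.0152  0.048 ]
knob_top t
[... 159 characters left out ...]
6] 
ball side 0.36 [240.4 200.8] 
notch top 0.5 [205.5 172.2] 
notch side 0.37 [274.  184.2] 
index_block top 0.45 [206.3 173.3] 
index_block side 0.59 [338.1 264.5] 
index_block side 0.53 [274.5 183.9] 
{'time': 0.9, 'joint_positions': array([ 1.2289,  0.0872,  1.3707,  0.    ,  1.6836, -0.1031]), 'qvel': array([-0.0006, -0.0002,  0.0009, -0.0002, -0.0002, -0.0003]), 'joint_torque': array([  0.0006, -34.0033, -30.2607,   0.0718,   0.0234,  -0.    ]), 'tool_pos': array([0.1301, 0.5344, 0.2055]), 'ee_rot': array([ 3.1415, -0.    ,  2.9028]), 'wrist_force': array([ 0.1534, -1.005 ,  0.1696]), 'wrist_torque': array([ 0.004 , -0.0153, -0.0177]), 'finger_force': 0.0, 'width': 0.09419151862758643}
```

View pics/top0.png

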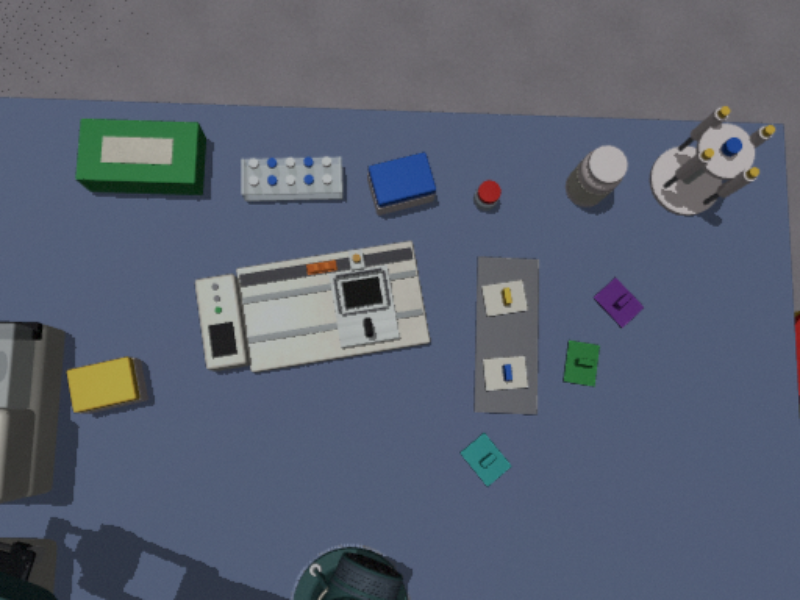

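View pics/side0.png

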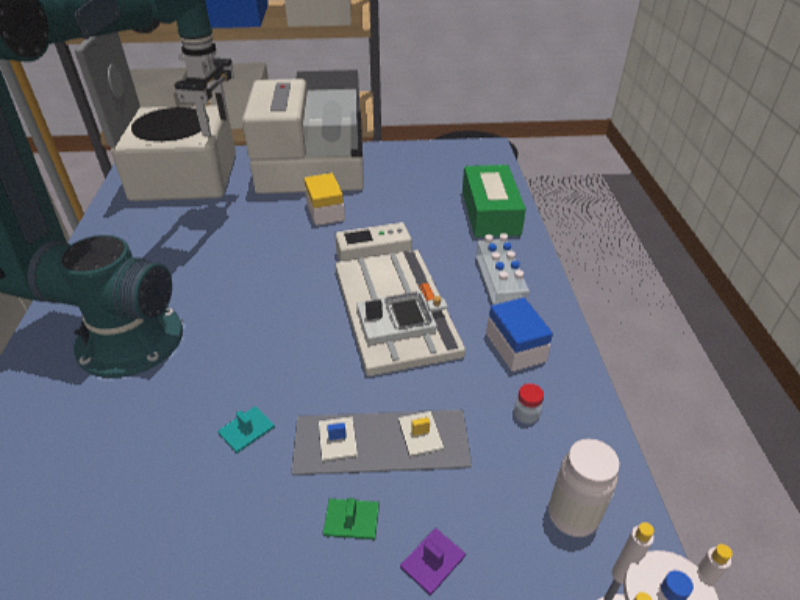

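Top view at 800x600: there are five tile-shaped pieces. They are white with blue grip (506,373), white with yellow grip (507,296), and green (582,363), purple (619,302) and turquoise (486,460) look-alikes. The white plate with the blue grip, native pixel (323,239), fits the description. The slide is at (365,305), its knob at (369,328), and the orange block at (321,267). Next I'll confirm with a crop and measure the yaws.

```bash
cat > b.py <<'E'
from h import *
np.set_printoptions(precision=4,suppress=True)
S={n:snapshot(n) for n in("top","side")}
t=S["top"]["pixels"];v=S["side"]["pixels"]
a=cv2.resize(t[150:270,120:360],(800,400),interpolation=cv2.INTER_CUBIC)
cv2.imwrite("pics/b.png",a[:,:,::-1])
c=cv2.resize(v[150:300,190:310],(480,600),interpolation=cv2.INTER_CUBIC);cv2.imwrite("pics/c.png",c[:,:,::-1])
def rect(s,m,z,lab):
    ys,xs=np.nonzero(m)
    P=np.array([atz(s,(x,y),z)[:2] for x,y in zip(xs,ys)],np.float32)*1000
    r=cv2.minAreaRect(P);print(lab,"c",np.array(r[0]),"size",np.array(r[1]),"ang",round(r[2],1),"mean",P.mean(0))
for n in S:
    for q,z in(("tile",.014),("nest",.048),("knob",.09),("index_block",.03)):
        for r in masks_of(n,q)[:4]:
            print(n,q,round(r["score"],2),np.array(r["extent"]).round());rect(S[n],r["mask"],z,"  ")
    h=cv2.cvtColor(S[n]["pixels"],cv2.COLOR_RGB2HSV).astype(int)
    p=S[n]["pixels"].astype(int)
    cx,cy=proj(S[n],(.428,-.283,.03)).astype(int)
    roi=np.zeros(p.shape[:2],bool);roi[cy-22:cy+22,cx-22:cx+22]=1
    rect(S[n],roi&(p[...,2]-p[...,0]>60)&(h[...,1]>150),.046,n+" bluegrip")
    rect(S[n],roi&(p.min(-1)>150),.014,n+" white")
    cx,cy=proj(S[n],(.61,.1,.03)).astype(int)
    roi=np.zeros(p.shape[:2],bool);roi[cy-20:cy+20,cx-25:cx+25]=1
    m=roi&(p[...,0]-p[...,2]>70)&(h[...,1]>150); print(np.argwhere(m).mean(0)[::-1]);rect(S[n],m,.04,n+" orange")
print("notch tri",tri([S["top"],S["side"]],[(205.5,172.2),(274,184.2)]),"ball",tri([S["top"],S["side"]],[(228.9,166.6),(278.5,199.6)]),
"nest",tri([S["top"],S["side"]],[(232.5,185.9),(263.4,199.8)]),"ktop",tri([S["top"],S["side"]],[(235.5,208.2),(236.7,189.1)]))
E
python3 b.py
```

```text
top tile 0.97 [360. 217. 389. 250.]
   c [ 452.1734 -425.3451] size [61.5676 79.9418] ang 83.0 mean [ 452.5857 -424.6094]
top tile 0.92 [307. 230. 338. 246.]
   c [ 429.5139 -278.5603] size [55.9746 80.2686] ang 1.5 mean [ 430.0938 -278.9094]
top tile 0.86 [380. 177. 410. 210.]
   c [ 570.8887 -497.8789] size [79.8174 60.6598] ang 42.2 mean [ 570.7409 -498.5749]
top nest 0.64 [210. 159. 254. 224.]
   c [562.1652  -5.035 ] size [181.1331 112.2956] ang 11.1 mean [550.3002  -7.2349]
top nest 0.18 [ 43. 228.  91. 261.]
   c [387.2935 453.3928] size [ 90.806  137.7039] ang 13.9 mean [387.3434 453.9467]
top knob 0.8 [210. 158. 256. 221.]
   c [556.2421  -5.7253] size [173.7604 107.4556] ang 10.7 mean [542.4633  -7.9929]
top index_block 0.47 [198. 169. 214. 175.]
   c [619.3658  73.7554] size [19.8428 53.9477] ang 11.4 mean [619.4839  73.307 ]
top bluegrip c [ 429.0258 -279.4001] size [24.3817 10.0661] ang 9.6 mean [ 429.1391 -279.468 ]
top white c [ 429.9208 -279.9434] size [58.3379 78.1706] ang 6.2 mean [ 429.6276 -279.2013]
[205.2545 170.5727]
top orange c [617.7577  72.7688] size [19.21
[... 868 characters left out ...]
1.2 mean [567.0633 -50.7847]
side knob 0.42 [252. 263. 283. 292.]
   c [ 566.0383 -333.9794] size [57.9999 81.8358] ang 11.6 mean [ 566.2358 -335.4162]
side index_block 0.64 [268. 180. 280. 192.]
   c [619.7106  78.3393] size [17.6584 49.2775] ang 10.4 mean [619.4462  78.7409]
side bluegrip c [ 430.8575 -290.0919] size [26.3067 28.8236] ang 1.4 mean [ 431.3596 -290.1115]
side white c [ 429.9142 -279.6713] size [59.2534 82.5825] ang 5.8 mean [ 430.6009 -283.9738]
[273.8462 186.7385]
side orange c [620.5962  62.1771] size [24.649  63.1363] ang 21.2 mean [620.4501  64.5427]
notch tri [0.6172 0.0723 0.0434] ball [0.6312 0.0039 0.0367] nest [ 0.5766 -0.008   0.0486] ktop [ 0.4989 -0.0185  0.1081]
```

View pics/b.png

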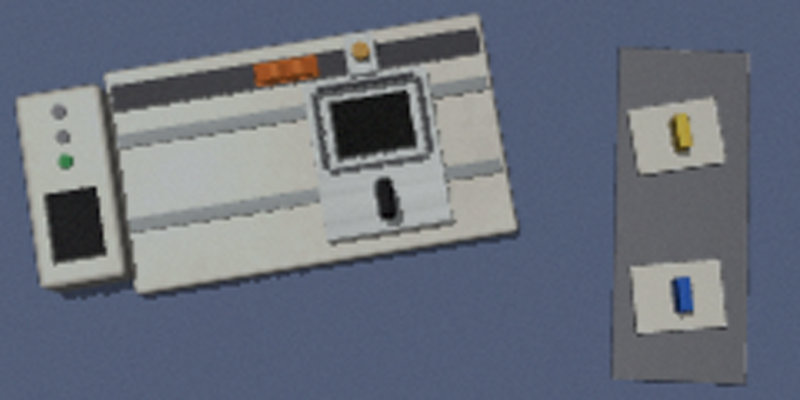

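View pics/c.png

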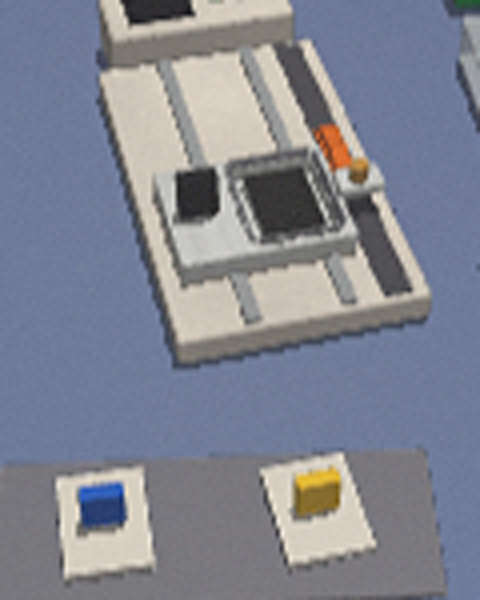

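Crop: the blue-grip white tile at (680,296) in the crop is confirmed. It lies slightly turned, with its grip's wide faces along world x. The slide's pocket (black pad) is at (372,122), the knob at (387,200), and the orange block at (286,70), left of the brass plunger at (361,50).

```bash
cat > c.py <<'E'
from h import *
import bench
np.set_printoptions(precision=4,suppress=True)
print("gpo",getattr(bench,"grip_point_offset",None),[k for k in dir(bench) if k[0]!="_"])
S={n:snapshot(n) for n in("top","side")}
s=S["top"];n=lambda x,y:(120+x*.3,150+y*.3)
for a,b in(((105,72),(478,14)),((138,292),(517,232)),((110,110),(480,52)),((12,0),(12,1))):
    if a[0]==12: continue
    d=atz(s,n(*a),.025)-atz(s,n(*b),.025);print("rail yaw",np.degrees(np.arctan2(-d[0],d[1])))
for k in S:
    s=S[k];g=s["pixels"].max(-1)
    for q,P,z,w in(("pad",(.577,-.005,.047),.047,16),("knob",(.507,-.018,.07),.09,14)):
        cx,cy=proj(s,P).round().astype(int)
        m=np.zeros(g.shape,np.uint8);m[cy-w:cy+w,cx-w:cx+w]=(g[cy-w:cy+w,cx-w:cx+w]<60)
        nl,L,st,C=cv2.connectedComponentsWithStats(m)
        j=1+np.argmax(st[1:,4]); ys,xs=np.nonzero(L==j)
        Pw=np.array([atz(s,p,z)[:2] for p in zip(xs,ys)],np.float32)*1000
        r=cv2.minAreaRect(Pw);print(k,q,st[j],C[j],np.array(r[0]),np.array(r[1]),r[2],Pw.mean(0))
E
python3 c.py
```

```text
gpo 0.0188 ['IKError', 'close_job', 'get_obs', 'grip_point_offset', 'masks_of', 'place_of', 'snapshot']
rail yaw 10.785678232710302
rail yaw 10.55365737586833
rail yaw 10.789567054050558
top pad [219 177  26  20 384] [231.526  186.8594] [570.8382  -5.4016] [48.1311 68.266 ] 11.206132888793945 [570.6988  -5.4861]
top knob [233 204   6  12  54] [235.5185 209.5926] [499.624  -18.7465] [32.0693 12.9395] 10.995660781860352 [499.3037 -18.5824]
side pad [251 192  20  17 209] [260.5885 199.9665] [570.8702  -4.7585] [47.6816 67.0785] 10.871180534362793 [571.0049  -5.5099]
side knob [234 193  10  12 102] [238.7059 197.9706] [500.8298 -41.3741] [49.6928 27.6128] 87.80399322509766 [501.6897 -39.4147]
```

apply_moves(commands=[[0, 0, -0.15, 0.02, -0.05, 0, 100], [0, 0, -0.3, 0.04, -0.095, 0, 90], [0, 0, -0.45, 0.06, -0.14, 0, 80], [0, 0, -0.6, 0.08, -0.185, 0, 70], [0, 0, -0.74, 0.1, -0.23, 0, 60]])

```text
time: 2.0
tool_pos: [0.2301, 0.3035, 0.2056]
ee_rot: [3.141, 0.0, 2.158]
wrist_force: [0.9, -0.5, -0.4]
width: 0.0656
finger_force: 0.0
```

apply_moves(commands=[[0, 0, -0.14, 0.014, -0.04, 0, 60], [0, 0, -0.28, 0.028, -0.08, 0, 60], [0, 0, -0.42, 0.042, -0.12, 0, 60], [0, 0, -0.56, 0.056, -0.16, 0, 60], [0, 0, -0.7, 0.07, -0.2, 0, 60]])

```text
time: 2.5
tool_pos: [0.3, 0.1036, 0.2059]
ee_rot: [3.14, -0.0, 1.457]
wrist_force: [1.5, -0.2, 0.5]
width: 0.0562
finger_force: 0.0
```

apply_moves(commands=[[0, 0, -0.14, 0.014, -0.04, 0, 60], [0, 0, -0.28, 0.028, -0.08, 0, 60], [0, 0, -0.42, 0.042, -0.12, 0, 60], [0, 0, -0.56, 0.056, -0.16, 0, 60], [0, 0, -0.7, 0.07, -0.2, 0, 60]])

```text
time: 3.0
tool_pos: [0.37, -0.0968, 0.2059]
ee_rot: [3.14, -0.001, 0.756]
wrist_force: [1.5, 0.2, 0.2]
width: 0.0563
finger_force: 0.0
```

apply_moves(commands=[[0, 0, -0.14, 0.014, -0.045, 0, 60], [0, 0, -0.28, 0.028, -0.09, 0, 60], [0, 0, -0.42, 0.042, -0.135, -0.02, 60], [0, 0, -0.56, 0.056, -0.17, -0.06, 60], [0, 0, -0.66, 0.06, -0.184, -0.1, 60]])

```text
time: 3.5
tool_pos: [0.4315, -0.2827, 0.1061]
ee_rot: [3.137, -0.004, 0.096]
wrist_force: [-0.4, 0.7, -0.3]
width: 0.0563
finger_force: 0.0
```

```bash
python3 - <<'E'
from h import *
np.set_printoptions(precision=4,suppress=True)
S={n:snapshot(n) for n in("top","side")}
o=get_obs();print(o["tool_pos"],o["ee_rot"])
I=[]
for n in S:
    s=S[n];x,y=proj(s,(.43,-.28,.05)).astype(int)
    I.append(cv2.resize(s["pixels"][y-40:y+40,x-40:x+40],(400,400),interpolation=cv2.INTER_CUBIC))
cv2.imwrite("pics/d.png",np.hstack(I)[:,:,::-1])
E
```

```text
[ 0.4261 -0.278   0.0982] [-3.132   0.0103  0.0997]
```

View pics/d.png

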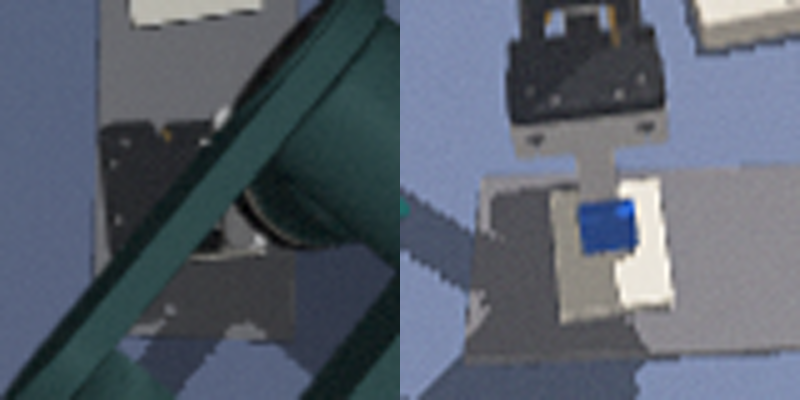

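The side crop shows the near finger at (600,180), in line with the blue bar at (607,225). I'll descend and grip.

apply_moves(commands=[[0, 0, 0, 0, 0, -0.02, 60], [0, 0, 0, 0, 0, -0.045, 60], [0, 0, 0, 0, 0, -0.07, 60], [0, 0, 0, 0, 0, -0.085, 60], [0, 0, 0, 0, 0, -0.088, 60]])

```text
time: 4.1
tool_pos: [0.4293, -0.2775, 0.0173]
ee_rot: [-3.14, 0.001, 0.105]
wrist_force: [0.6, 0.5, -0.3]
width: 0.0566
finger_force: 0.0
```

apply_moves(commands=[[0, 0, 0, 0, 0, 0, 60], [0, 0, 0, 0, 0, 0, 30], [0, 0, 0, 0, 0, 0, 0], [0, 0, 0, 0, 0, 0, 0], [0, 0, 0, 0, 0, 0, 0]])

```text
time: 4.6
tool_pos: [0.4301, -0.2791, 0.0181]
ee_rot: [3.141, -0.001, 0.103]
wrist_force: [-0.4, 0.4, 0.5]
width: 0.0279
finger_force: 0.0
```

apply_moves(commands=[[0, 0, 0, 0, 0, 0, 0], [0, 0, 0, 0, 0, 0, 0], [0, 0, 0, 0, 0, 0, 0], [0, 0, 0, 0, 0, 0, 0], [0, 0, 0, 0, 0, 0, 0]])

```text
time: 5.1
tool_pos: [0.4298, -0.2791, 0.0176]
ee_rot: [3.141, -0.0, 0.103]
wrist_force: [0.3, -1.4, 0.3]
width: 0.0117
finger_force: 30.0
```

apply_moves(commands=[[0, 0, 0, 0, 0, 0.005, 0], [0, 0, 0, 0, 0, 0.02, 0], [0, 0, 0, 0, 0, 0.045, 0], [0, 0, 0, 0, 0, 0.075, 0], [0, 0, 0, 0, 0, 0.1, 0]])

```text
time: 5.6
tool_pos: [0.4297, -0.2785, 0.1187]
ee_rot: [-3.141, 0.0, 0.103]
wrist_force: [-0.2, -0.4, -1.3]
width: 0.012
finger_force: 30.0
```

apply_moves(commands=[[0, 0, 0.015, 0.01, 0.02, 0.005, 0], [0, 0, 0.03, 0.03, 0.06, 0.01, 0], [0, 0, 0.045, 0.05, 0.1, 0.012, 0], [0, 0, 0.055, 0.071, 0.14, 0.012, 0], [0, 0, 0.065, 0.091, 0.18, 0.012, 0]])

```text
time: 6.1
tool_pos: [0.521, -0.097, 0.1295]
ee_rot: [-3.141, 0.0, 0.168]
wrist_force: [1.0, -0.7, -0.9]
width: 0.012
finger_force: 30.0
```

apply_moves(commands=[[0, 0, 0.008, 0.02, 0.038, 0, 0], [0, 0, 0.014, 0.035, 0.067, 0, 0], [0, 0, 0.018, 0.045, 0.085, 0, 0], [0, 0, 0.02, 0.049, 0.093, 0, 0], [0, 0, 0.02, 0.05, 0.095, 0, 0]])

```text
time: 6.6
tool_pos: [0.5706, -0.0031, 0.1291]
ee_rot: [-3.141, 0.001, 0.189]
wrist_force: [-0.1, 0.7, -0.8]
width: 0.0116
finger_force: 30.0
```

apply_moves(commands=[[0, 0, 0, 0, 0, -0.01, 0], [0, 0, 0, 0, 0, -0.025, 0], [0, 0, 0, 0, 0, -0.04, 0], [0, 0, 0, 0, 0, -0.048, 0], [0, 0, 0, 0, 0, -0.05, 0]])

```text
time: 7.1
tool_pos: [0.5691, -0.0042, 0.077]
ee_rot: [-3.14, 0.004, 0.187]
wrist_force: [0.7, 0.2, -1.9]
width: 0.0118
finger_force: 30.0
```

```bash
python3 - <<'E'
from h import *
np.set_printoptions(precision=4,suppress=True)
S={n:snapshot(n) for n in("top","side")}
o=get_obs();print(o["tool_pos"],o["ee_rot"])
I=[]
for n in S:
    s=S[n];x,y=proj(s,(.57,-.005,.05)).astype(int)
    I.append(cv2.resize(s["pixels"][y-40:y+40,x-40:x+40],(400,400),interpolation=cv2.INTER_CUBIC))
cv2.imwrite("pics/e.png",np.hstack(I)[:,:,::-1])
# expected tile outline / pocket corners in side crop px
s=S["side"];x,y=proj(s,(.57,-.005,.05)).astype(int)
c=np.cos(.188);q=np.sin(.188);R=np.array([[c,-q],[q,c]])
for lab,w,h,z,ctr in(("tile top",30,40,.0855-.0118+.0,(o["tool_pos"][0],o["tool_pos"][1])),("rim",33.5,43.5,.048,(.571,-.005))):
    for a,b in((-1,-1),(1,-1),(1,1),(-1,1)):
        p=np.array(ctr)+R@np.array([a*w,b*h])/1000
        zz=o["tool_pos"][2]-.0118+.008 if lab[0]=="t" else z
        print(lab,(proj(s,(*p,zz))-[x-40,y-40])*5+[400,0])
E
```

```text
[ 0.5703 -0.0041  0.0787] [-3.1413  0.0013  0.1874]
tile top [571.3233 220.2457]
tile top [665.8669 203.7203]
tile top [631.0206 122.8444]
tile top [540.5993 137.8696]
rim [568.5155 257.9752]
rim [672.749  239.3737]
rim [635.13   151.0838]
rim [535.7606 167.881 ]
```

View pics/e.png

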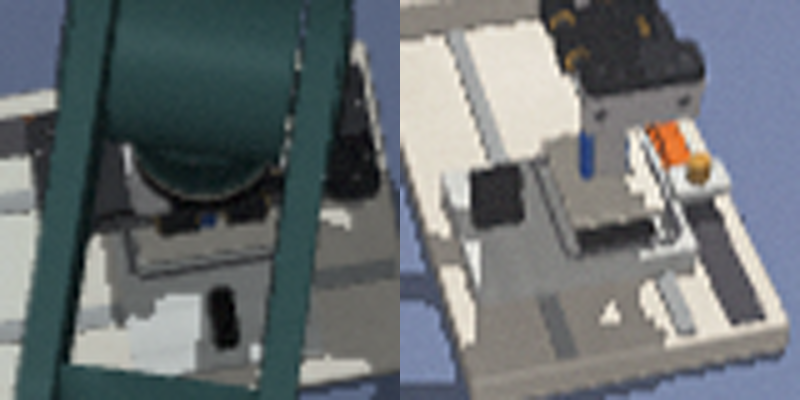

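The side crop shows the tile held level over the pocket, its near corners at about (568,222) and (657,206). These agree with the prediction, and the pocket is below at (577,250)-(660,240). I'll lower it with small steps while watching the force.

apply_moves(commands=[[0, 0, 0, 0.001, -0.001, -0.004, 0], [0, 0, 0, 0.001, -0.001, -0.008, 0], [0, 0, 0, 0.001, -0.001, -0.012, 0], [0, 0, 0, 0.001, -0.001, -0.015, 0], [0, 0, 0, 0.001, -0.001, -0.017, 0]])

```text
time: 7.7
tool_pos: [0.5716, -0.0048, 0.0621]
ee_rot: [-3.142, 0.0, 0.188]
wrist_force: [0.0, 0.3, -2.2]
width: 0.0119
finger_force: 30.0
```

apply_moves(commands=[[0, 0, 0, 0, 0, -0.0005, 0], [0, 0, 0, 0, 0, -0.001, 0], [0, 0, 0, 0, 0, -0.0015, 0], [0, 0, 0, 0, 0, -0.002, 0], [0, 0, 0, 0, 0, -0.002, 0]])

```text
time: 8.2
tool_pos: [0.5718, -0.0048, 0.0605]
ee_rot: [3.141, -0.0, 0.188]
wrist_force: [-0.8, 0.9, -1.7]
width: 0.0118
finger_force: 30.0
```

apply_moves(commands=[[0, 0, 0, 0, 0, -0.0007, 0], [0, 0, 0, 0, 0, -0.0014, 0], [0, 0, 0, 0, 0, -0.002, 0], [0, 0, 0, 0, 0, -0.0027, 0], [0, 0, 0, 0, 0, -0.003, 0]])

```text
time: 8.7
tool_pos: [0.5718, -0.0048, 0.0583]
ee_rot: [3.141, -0.0, 0.188]
wrist_force: [-2.1, 0.8, 3.5]
width: 0.0116
finger_force: 30.0
```

apply_moves(commands=[[0, 0, 0, 0, 0, -0.0007, 0], [0, 0, 0, 0, 0, -0.0014, 0], [0, 0, 0, 0, 0, -0.002, 0], [0, 0, 0, 0, 0, -0.0027, 0], [0, 0, 0, 0, 0, -0.003, 0]])

```text
time: 9.2
tool_pos: [0.5718, -0.0048, 0.0544]
ee_rot: [3.142, -0.0, 0.188]
wrist_force: [-1.5, -0.5, 3.4]
width: 0.0116
finger_force: 30.0
```

apply_moves(commands=[[0, 0, 0, 0, 0, -0.0007, 0], [0, 0, 0, 0, 0, -0.0014, 0], [0, 0, 0, 0, 0, -0.002, 0], [0, 0, 0, 0, 0, -0.0025, 0], [0, 0, 0, 0, 0, -0.003, 0]])

```text
time: 9.7
tool_pos: [0.5718, -0.0048, 0.0516]
ee_rot: [3.142, -0.0, 0.188]
wrist_force: [-2.8, -0.3, 4.6]
width: 0.0116
finger_force: 30.0
```

apply_moves(commands=[[0, 0, 0, 0, 0, -0.0005, 0], [0, 0, 0, 0, 0, -0.001, 0], [0, 0, 0, 0, 0, -0.001, 0], [0, 0, 0, 0, 0, -0.001, 0], [0, 0, 0, 0, 0, -0.001, 0]])

```text
time: 10.2
tool_pos: [0.5718, -0.0049, 0.0515]
ee_rot: [3.141, -0.0, 0.188]
wrist_force: [-3.5, 0.2, 7.0]
width: 0.0119
finger_force: 30.0
```

apply_moves(commands=[[0, 0, 0, 0, 0, -0.0005, 0], [0, 0, 0, 0, 0, -0.001, 0], [0, 0, 0, 0, 0, -0.0015, 0], [0, 0, 0, 0, 0, -0.0015, 0], [0, 0, 0, 0, 0, -0.0015, 0]])

```text
time: 10.7
tool_pos: [0.5719, -0.0049, 0.0515]
ee_rot: [3.141, -0.001, 0.188]
wrist_force: [-6.2, 0.5, 12.8]
width: 0.0116
finger_force: 30.0
```

It bottomed at 0.0515 with about 13 N. I'll ease the force, release, check, and lift.

apply_moves(commands=[[0, 0, 0, 0, 0, 0.001, 0], [0, 0, 0, 0, 0, 0.002, 0], [0, 0, 0, 0, 0, 0.002, 30], [0, 0, 0, 0, 0, 0.002, 35], [0, 0, 0, 0, 0, 0.002, 35]])

```text
time: 11.2
tool_pos: [0.5717, -0.0048, 0.0503]
ee_rot: [-3.142, 0.0, 0.188]
wrist_force: [-0.1, -0.6, 0.0]
width: 0.0309
finger_force: 0.0
```

apply_moves(commands=[[0, 0, 0, 0, 0, 0.003, 35], [0, 0, 0, 0, 0, 0.013, 35], [0, 0, 0, 0, 0, 0.033, 35], [0, 0, 0, 0, 0, 0.058, 35], [0, 0, 0, 0, 0, 0.085, 35]])

```text
time: 11.7
tool_pos: [0.5716, -0.0048, 0.1372]
ee_rot: [-3.142, 0.0, 0.188]
wrist_force: [0.4, -0.6, -1.4]
width: 0.0332
finger_force: 0.0
```

apply_moves(commands=[[0, 0, 0, -0.015, -0.003, 0.002, 40], [0, 0, 0, -0.035, -0.007, 0.002, 45], [0, 0, 0, -0.055, -0.01, 0.002, 45], [0, 0, 0, -0.067, -0.013, 0.002, 45], [0, 0, 0, -0.069, -0.013, 0.002, 45]])

```text
time: 12.2
tool_pos: [0.5022, -0.0181, 0.1388]
ee_rot: [3.141, -0.001, 0.187]
wrist_force: [0.4, 0.2, -0.6]
width: 0.0422
finger_force: 0.0
```

```bash
cat > f.py <<'E'
from h import *
import sys
np.set_printoptions(precision=4,suppress=True)
S={n:snapshot(n) for n in("top","side")}
o=get_obs();print(o["tool_pos"],o["ee_rot"],o["wrist_force"])
I=[]
for n in S:
    s=S[n];x,y=proj(s,(.57,.02,.05)).astype(int)
    I.append(cv2.resize(s["pixels"][y-40:y+40,x-40:x+40],(400,400),interpolation=cv2.INTER_CUBIC))
cv2.imwrite(f"pics/{sys.argv[1]}.png",np.hstack(I)[:,:,::-1])
for q,z in(("tile",.04),("knob_top",.09),("ball",.034),("notch",.034),("index_block",.025)):
    for n in S:
        for r in place_of(n,q)[:3]:
            P=atz(S[n],r["pixel"],z)
            if abs(P[1])<.15 and P[0]>.4: print(q,n,round(r["score"],2),np.array(r["pixel"]),P)
for n in S:
    s=S[n];p=s["pixels"].astype(int);h=cv2.cvtColor(s["pixels"],cv2.COLOR_RGB2HSV).astype(int)
    m=(p[...,2]-p[...,0]>60)&(h[...,1]>150)
    x,y=proj(s,(.57,.0,.07)).astype(int);roi=np.zeros_like(m);roi[y-14:y+14,x-14:x+14]=1
    if (m&roi).any():
        ys,xs=np.nonzero(m&roi);P=np.array([atz(s,a,.08)[:2] for a in zip(xs,ys)]);print(n,"blue top z.08",P.min(0),P.max(0),len(xs))
E
python3 f.py g1
```

```text
[ 0.5031 -0.0179  0.1386] [ 3.1412 -0.0014  0.1876] [0.7372 0.4682 0.1733]
tile side 0.73 [260.4 202.9] [ 0.57   -0.0119  0.04  ]
knob_top top 0.75 [237.1 209.7] [ 0.4991 -0.023   0.09  ]
knob_top top 0.63 [253.3 120.6] [ 0.7595 -0.0629  0.09  ]
knob_top side 0.94 [236.6 189.9] [ 0.4963 -0.0017  0.09  ]
ball top 0.51 [226.9 168.4] [0.6277 0.0098 0.034 ]
ball side 0.74 [240.  203.3] [ 0.5052 -0.0031  0.034 ]
ball side 0.71 [279.1 199.1] [0.6323 0.0088 0.034 ]
notch top 0.48 [206.8 171.6] [0.6163 0.0688 0.034 ]
notch side 0.6 [241.2 203. ] [ 0.5091 -0.002   0.034 ]
index_block top 0.31 [204.  169.3] [0.6247 0.0778 0.025 ]
index_block side 0.59 [273.9 186.6] [0.6229 0.0826 0.025 ]
side blue top z.08 [ 0.5572 -0.0413] [ 0.5846 -0.0001] 57
```

View pics/g1.png

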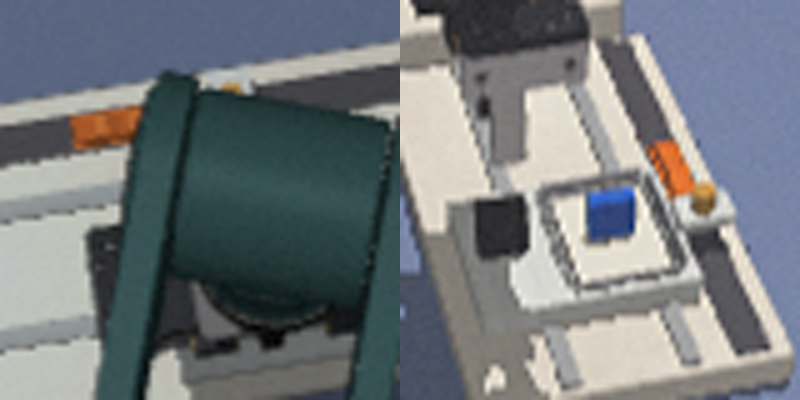

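Side crop: the tile sits flat and level inside the pocket rim at (610,235). The gripper is above the knob at (500,225). I'll descend on the knob.

apply_moves(commands=[[0, 0, 0, 0, 0, -0.02, 45], [0, 0, 0, 0, 0, -0.045, 45], [0, 0, 0, 0, 0, -0.065, 45], [0, 0, 0, 0, 0, -0.079, 45], [0, 0, 0, 0, 0, -0.082, 45]])

```text
time: 13.3
tool_pos: [0.5014, -0.0176, 0.054]
ee_rot: [-3.14, 0.004, 0.188]
wrist_force: [-0.8, -0.1, 0.8]
width: 0.0426
finger_force: 0.0
```

apply_moves(commands=[[0, 0, 0, 0, 0, 0, 40], [0, 0, 0, 0, 0, 0, 20], [0, 0, 0, 0, 0, 0, 0], [0, 0, 0, 0, 0, 0, 0], [0, 0, 0, 0, 0, 0, 0]])

```text
time: 13.8
tool_pos: [0.5034, -0.0179, 0.0569]
ee_rot: [3.141, -0.002, 0.188]
wrist_force: [0.0, -0.7, 1.7]
width: 0.014
finger_force: 30.0
```

apply_moves(commands=[[0, 0, 0, 0, 0, 0, 0], [0, 0, 0, 0, 0, 0, 0], [0, 0, 0, 0, 0, 0, 0], [0, 0, 0, 0, 0, 0, 0], [0, 0, 0, 0, 0, 0, 0]])

```text
time: 14.3
tool_pos: [0.5033, -0.0179, 0.0569]
ee_rot: [3.141, -0.001, 0.188]
wrist_force: [-0.4, 0.3, 6.0]
width: 0.0141
finger_force: 30.0
```

Knob gripped (14 mm). I'll slide along the rail direction u = (-0.187, 0.982), expecting about 70 mm to the notch.

apply_moves(commands=[[0, 0, 0, -0.0006, 0.0029, 0, 0], [0, 0, 0, -0.0019, 0.0098, 0, 0], [0, 0, 0, -0.0034, 0.0177, 0, 0], [0, 0, 0, -0.0047, 0.0246, 0, 0], [0, 0, 0, -0.0056, 0.0295, 0, 0]])

```text
time: 14.8
tool_pos: [0.4976, 0.0116, 0.0569]
ee_rot: [3.14, -0.001, 0.188]
wrist_force: [-0.2, -2.2, 5.9]
width: 0.0137
finger_force: 30.0
```

apply_moves(commands=[[0, 0, 0, -0.0004, 0.002, 0, 0], [0, 0, 0, -0.0007, 0.0039, 0, 0], [0, 0, 0, -0.0011, 0.0059, 0, 0], [0, 0, 0, -0.0015, 0.0079, 0, 0], [0, 0, 0, -0.0019, 0.0098, 0, 0]])

```text
time: 15.3
tool_pos: [0.4958, 0.0211, 0.0569]
ee_rot: [3.14, -0.001, 0.188]
wrist_force: [-0.2, -1.9, 6.3]
width: 0.0139
finger_force: 30.0
```

apply_moves(commands=[[0, 0, 0, -0.0002, 0.001, 0, 0], [0, 0, 0, -0.0004, 0.002, 0, 0], [0, 0, 0, -0.0006, 0.0029, 0, 0], [0, 0, 0, -0.0007, 0.0039, 0, 0], [0, 0, 0, -0.0009, 0.0049, 0, 0]])

```text
time: 15.8
tool_pos: [0.4951, 0.0245, 0.0569]
ee_rot: [3.137, -0.001, 0.187]
wrist_force: [1.1, -6.8, 5.4]
width: 0.0134
finger_force: 30.0
```

apply_moves(commands=[[0, 0, 0, -0.0002, 0.001, 0, 0], [0, 0, 0, -0.0004, 0.002, 0, 0], [0, 0, 0, -0.0006, 0.0029, 0, 0], [0, 0, 0, -0.0007, 0.0039, 0, 0], [0, 0, 0, -0.0009, 0.0049, 0, 0]])

```text
time: 16.3
tool_pos: [0.4944, 0.0283, 0.0569]
ee_rot: [3.135, -0.001, 0.187]
wrist_force: [0.0, -9.7, 4.5]
width: 0.0137
finger_force: 30.0
```

apply_moves(commands=[[0, 0, 0, -0.0002, 0.001, 0, 0], [0, 0, 0, -0.0004, 0.002, 0, 0], [0, 0, 0, -0.0006, 0.0029, 0, 0], [0, 0, 0, -0.0007, 0.0039, 0, 0], [0, 0, 0, -0.0009, 0.0049, 0, 0]])

```text
time: 16.8
tool_pos: [0.4933, 0.0336, 0.0569]
ee_rot: [3.137, -0.001, 0.187]
wrist_force: [-0.6, -6.6, 4.9]
width: 0.0139
finger_force: 30.0
```

apply_moves(commands=[[0, 0, 0, 0, 0.001, 0, 0], [0, 0, 0, 0, 0.001, 0, 0], [0, 0, 0, 0, 0.001, 0, 0], [0, 0, 0, 0, 0.001, 0, 0], [0, 0, 0, 0, 0.001, 0, 0]])

```text
time: 17.3
tool_pos: [0.4929, 0.0359, 0.0569]
ee_rot: [3.139, -0.0, 0.187]
wrist_force: [-1.2, -3.7, 6.0]
width: 0.0138
finger_force: 30.0
```

apply_moves(commands=[[0, 0, 0, -0.0002, 0.001, 0, 0], [0, 0, 0, -0.0004, 0.002, 0, 0], [0, 0, 0, -0.0005, 0.0025, 0, 0], [0, 0, 0, -0.0006, 0.003, 0, 0], [0, 0, 0, -0.0006, 0.003, 0, 0]])

```text
time: 17.8
tool_pos: [0.4923, 0.0389, 0.0568]
ee_rot: [3.139, -0.0, 0.187]
wrist_force: [-1.8, -3.4, 6.1]
width: 0.0138
finger_force: 30.0
```

apply_moves(commands=[[0, 0, 0, -0.0002, 0.001, 0, 0], [0, 0, 0, -0.0004, 0.002, 0, 0], [0, 0, 0, -0.0004, 0.002, 0, 0], [0, 0, 0, -0.0004, 0.002, 0, 0], [0, 0, 0, -0.0004, 0.002, 0, 0]])

```text
time: 18.3
tool_pos: [0.4918, 0.0413, 0.0569]
ee_rot: [3.14, -0.0, 0.188]
wrist_force: [-2.2, -4.0, 6.2]
width: 0.0138
finger_force: 30.0
```

apply_moves(commands=[[0, 0, 0, -0.0003, 0.001, 0, 0], [0, 0, 0, -0.0006, 0.002, 0, 0], [0, 0, 0, -0.0006, 0.002, 0, 0], [0, 0, 0, -0.0006, 0.002, 0, 0], [0, 0, 0, -0.0006, 0.002, 0, 0]])

```text
time: 18.8
tool_pos: [0.4913, 0.0438, 0.0569]
ee_rot: [3.141, -0.001, 0.188]
wrist_force: [-2.1, -0.9, 6.5]
width: 0.0139
finger_force: 30.0
```

apply_moves(commands=[[0, 0, 0, -0.0003, 0.001, 0, 0], [0, 0, 0, -0.0004, 0.0015, 0, 0], [0, 0, 0, -0.0004, 0.0015, 0, 0], [0, 0, 0, -0.0004, 0.0015, 0, 0], [0, 0, 0, -0.0004, 0.0015, 0, 0]])

```text
time: 19.3
tool_pos: [0.491, 0.0455, 0.0569]
ee_rot: [3.141, -0.001, 0.188]
wrist_force: [0.0, -0.8, 6.1]
width: 0.0138
finger_force: 30.0
```

apply_moves(commands=[[0, 0, 0, -0.0001, 0.0005, 0, 0], [0, 0, 0, -0.0002, 0.001, 0, 0], [0, 0, 0, -0.0002, 0.001, 0, 0], [0, 0, 0, -0.0002, 0.001, 0, 0], [0, 0, 0, -0.0002, 0.001, 0, 0]])

```text
time: 19.8
tool_pos: [0.4908, 0.0465, 0.0569]
ee_rot: [3.141, -0.001, 0.188]
wrist_force: [-1.4, -0.8, 6.4]
width: 0.0139
finger_force: 30.0
```

apply_moves(commands=[[0, 0, 0, -0.0001, 0.0005, 0, 0], [0, 0, 0, -0.0002, 0.001, 0, 0], [0, 0, 0, -0.0002, 0.001, 0, 0], [0, 0, 0, -0.0002, 0.001, 0, 0], [0, 0, 0, -0.0002, 0.001, 0, 0]])

```text
time: 20.3
tool_pos: [0.4906, 0.0475, 0.0569]
ee_rot: [3.141, -0.001, 0.188]
wrist_force: [-0.8, -1.4, 5.9]
width: 0.014
finger_force: 30.0
```

apply_moves(commands=[[0, 0, 0, -0.0001, 0.0005, 0, 0], [0, 0, 0, -0.0002, 0.001, 0, 0], [0, 0, 0, -0.0002, 0.001, 0, 0], [0, 0, 0, -0.0002, 0.001, 0, 0], [0, 0, 0, -0.0002, 0.001, 0, 0]])

```text
time: 20.8
tool_pos: [0.4905, 0.0479, 0.0569]
ee_rot: [3.14, -0.001, 0.188]
wrist_force: [0.1, -2.7, 5.9]
width: 0.0137
finger_force: 30.0
```

```bash
python3 f.py g2; python3 - <<'E'
from h import *
F=[get_obs()["wrist_force"]]
print(F)
E
```

```text
[0.4905 0.0479 0.0568] [ 3.1396 -0.0011  0.1875] [-0.6095 -3.6936  5.399 ]
tile top 0.36 [212.5 214.7] [0.4883 0.0474 0.04  ]
knob_top side 0.89 [231.7 176.8] [0.4822 0.064  0.09  ]
ball top 0.77 [204.8 173.2] [0.6113 0.0745 0.034 ]
ball side 0.66 [272.9 187.4] [0.6179 0.0682 0.034 ]
notch top 0.54 [203.5 169.5] [0.6223 0.0788 0.034 ]
notch side 0.62 [271.2 182.5] [0.6146 0.0941 0.034 ]
index_block top 0.5 [208.5 173.1] [0.6137 0.0641 0.025 ]
index_block side 0.59 [273.6 188.6] [0.6209 0.0723 0.025 ]
side blue top z.08 [0.5456 0.0251] [0.5703 0.0608] 49
[array([-1.3859494 , -2.51252891,  6.68210362])]
```

View pics/g2.png

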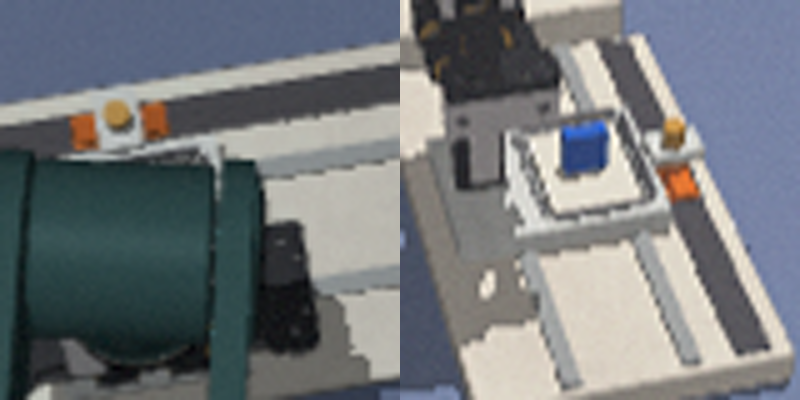

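Top crop: the brass plunger (118,115) and its bracket (97–143) are centred on the orange block, which spans 72–170 (centre 121). The tile is still level in the pocket. The last 1 mm moved the slide only 0.4 mm and the force rose. A half-millimetre test will confirm the far flank before I relax the push.

apply_moves(commands=[[0, 0, 0, 0, 0.0002, 0, 0], [0, 0, 0, -0.0001, 0.0005, 0, 0], [0, 0, 0, -0.0001, 0.0005, 0, 0], [0, 0, 0, -0.0001, 0.0005, 0, 0], [0, 0, 0, -0.0001, 0.0005, 0, 0]])

```text
time: 21.9
tool_pos: [0.4906, 0.0479, 0.0569]
ee_rot: [3.139, -0.001, 0.187]
wrist_force: [-0.6, -4.3, 5.7]
width: 0.0139
finger_force: 30.0
```

Confirmed: the position held and the force rose. I'll relax the push.

apply_moves(commands=[[0, 0, 0, 0.0001, -0.0004, 0, 0], [0, 0, 0, 0.0002, -0.0008, 0, 0], [0, 0, 0, 0.0002, -0.001, 0, 0], [0, 0, 0, 0.0002, -0.001, 0, 0], [0, 0, 0, 0.0002, -0.001, 0, 0]])

```text
time: 22.4
tool_pos: [0.4906, 0.0479, 0.0569]
ee_rot: [3.141, -0.001, 0.188]
wrist_force: [-0.8, -0.9, 5.7]
width: 0.014
finger_force: 30.0
```

apply_moves(commands=[[0, 0, 0, 0, 0, 0, 0], [0, 0, 0, 0, 0, 0, 0], [0, 0, 0, 0, 0, 0, 0], [0, 0, 0, 0, 0, 0, 0], [0, 0, 0, 0, 0, 0, 0]])

```text
time: 22.9
tool_pos: [0.4905, 0.0479, 0.0569]
ee_rot: [3.141, -0.001, 0.188]
wrist_force: [-1.3, -1.8, 6.2]
width: 0.014
finger_force: 30.0
```

The slide is at rest in the notch with the knob gripped and little force on it, so I'm handing in.

```bash
python3 -c "
from bench import *
print(close_job())"
```

```text
the job is handed in; nothing more can be done
None
```

The blue-grip tile is pressed fully home and level in the pocket, the slide rests in the orange block's notch with the knob still gripped, and the job was handed in at about 23 s; no verdict was returned.

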